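# Contact-test a module under a toggle clamp, then rack it

### The job

Swing the test fixture's toggle clamp over centre, fully down onto the flat module standing in the fixture, and let go of it so that the clamp by itself holds the module pressed on its contacts for about three seconds. Then swing the clamp all the way back open, lift the module out, and stand it upright on its long edge, fully home, in the one free slot of the slotted rack, without jamming it. Leave the other modules and the things lying about as they are.

Things in the scene. Friction and masses are not known exactly. Their poses are not given: they have to be found in the camera images.
- fixture: test fixture, fixed: base plate 230 x 90 x 15 mm; origin: centre of its underside, x along it, z up. Clamp bracket (44 mm wide, 122 mm high) at x -103 to -33 mm. Guide channel for the module centred at x +45 mm, y 0: along x, 13 mm wide, 115 mm between end stops, open at the top, lips and stops 45 mm above the bench.
- clamp_handle (a joint): handle hinge, rad. 0 = open (handle upright, arm up); grows as the handle swings down towards the fixture's -x end; 1.50 = dead centre; 1.62 = fully closed on its stop, past centre (handle about level). The arm follows the handle. About 3 N at the grip when free, up to about 10 N against the contact springs.
- clamp_arm (a joint): hinge of the clamp's pressing arm (rad), at fixture x -45 mm, 115 mm above the bench; driven by the handle. 0 = open: arm upright, leaning back, top 215 mm above the bench; 1.73 = level towards +x, with the rubber foot 90 mm out pressing on the middle of the module's top edge
- handle_hinge (a point): the point on the handle's hinge axis (the axis is the fixture's local y), 115 mm above the bench at local x = -90 mm; does not move
- handle_grip (a point): point on the axis of the handle's flat black grip (22 mm wide, 16 mm thick along the fixture y, from 42 to 116 mm from the hinge), 92 mm from the hinge; moves with the handle. Can be pinched from above with the fingers closing along the fixture's y, in every position of the handle.
- contact_bar (a joint): travel (m) of the sprung brass contact bar under the module in the channel: 0 = up, grows as the module is pressed down; about 0.0035 with the clamp locked
- module: the module to be tested: flat aluminium cassette 110 mm (local x) x 10 mm (y) x 70 mm (z), 0.15 to 0.3 kg, standing on its long edge in the fixture's channel on the sprung bar (underside 31 mm above the bench, top edge 101 mm). Origin: centre of its underside. Grasp across the 10 mm thickness from above.
- rack: slotted rack, fixed, grey plastic, 130 (local x) x 160 (local y) mm, 42 mm high; origin: centre of its underside. Three slots along local x, at local y = -50, 0 and +50 mm, each 13 mm wide between lips up to 42 mm above the bench, 114 mm between low end stops (26 mm high), slot floor 12 mm above the bench.
- slot_tag: small steel tag clipped to the end of the rack's free slot. Origin: the centre of the free slot's floor (12 mm above the bench); local x along the slot, y across it, z up. The tag itself is a 24 mm wide tab 67 mm from the origin along +x, top 30 mm above the slot floor.
- sister_1: a like module, standing in one of the rack's slots; leave it. Origin: centre of its underside. 40 mm are free between it and a module in the next slot: open the fingers only part way there.
- sister_2: a like module, standing in another of the rack's slots; leave it
- blue_box: small die-cast box 50 x 104 x 31 mm; bystander
- flux: small bottle, 36 mm diameter, 102 mm high, standing; bystander

How it is judged:
On the way, in this order (a step that is already met when the one before it is completed fails the run):
1. the clamp is locked past centre on the module, pressing it on its contacts, with the fingers off it, for 2 s (value of joint clamp_handle above 1.555 rad and value of joint contact_bar above 0.002 m and contact force between the fingers and fixture below 0.5 N), for 2 s.
2. the clamp is swung back open, with the module still in the fixture (value of joint clamp_handle below 0.3 rad and horizontal distance between module and fixture below 0.06 m), for 0.1 s.
At the end, for the whole second after the job is handed in: the module stands at rest upright (within 0.12 rad) on its long edge in the rack's free slot, its underside within 3 mm of the slot floor, within 6 mm along and 4 mm across of the slot's centre and 0.06 rad of its direction; the clamp is open (handle under 0.3 rad) (x of module in the frame of slot_tag between -0.006 and 0.006 m and y of module in the frame of slot_tag between -0.004 and 0.004 m and z of module in the frame of slot_tag between -0.003 and 0.003 m and angle between module's own z axis and vertical below 0.12 rad and angle between the x axis of module and the x axis of slot_tag, either way round below 0.06 rad and linear speed of module below 0.02 m/s and value of joint clamp_handle below 0.3 rad); the robot touches nothing.
It fails at once if the module is jammed: pressed on the rack with more than 60 N (contact force between module and rack above 60 N).
It fails at once if the module is tipped over (angle between module's own z axis and vertical above 0.8 rad).
It fails at once if another module is moved by more than 10 mm (distance of any of sister_1, sister_2 from where it was at the start of the episode above 0.01 m).
It fails at once if a bystander is moved by more than 20 mm (distance of any of blue_box, flux from where it was at the start of the episode above 0.02 m).
It also fails if it takes over 72 s, if anything falls off the work surface, if the arm or the gripper's body presses on something with over 40 N, if the wrist force passes 120 N, or if a joint passes its speed limit or range.

### The arm

A 6-joint arm with a two-finger parallel gripper is mounted at the origin on a cart in front of the work surface, level with it; the furniture and walls round the work are solid. World frame = base frame: x ahead of the robot, y to its left, z up, the work surface at z = 0. Lengths are in m, angles in rad, forces in N, time in s.
With the tool pointing down it reaches from about 0.425 to 0.95 m from the base axis. Payload 14.7 kg.
Tool frame: the origin (TCP) lies on the centre line of the jaws, within the pads' length; the fingertips stand robot.tips_ahead ahead of it and the grasp point (between the pads) lies 2 mm behind it (robot.tips_ahead is the distance from the TCP to the fingertips, in m); z points along the fingers, y is the line along which they close (so a half turn about z gives the same grasp; the last joint's range is limited). The gripper opens to 85 mm and grips with 20 to 120 N. Pads are 22 mm wide; open, the fingers measure 114 mm over their backs; the gripper's body (76 mm by 85 mm) begins 54 mm behind the grasp point. The pads swing forward as they close: fully open they stand 13 mm farther back than shut.
Start: joints at [-0.047, 0.48, 1.596, -0, 1.065, -0.047], TCP at [0.65, 0, 0.248] pointing down, gripper open.
Joint ranges: [-2.75, 2.75], [-0.82, 2.05], [0.23, 2.67], [-1.56, 4.7], [0.09, 2.69], [-2.92, 2.92]. Speed limits (rad/s): [1.89, 1.89, 2.39, 3.01, 3.01, 3.01].

### API

Orientations are given as a unit quaternion [w, x, y, z].
In Python, from bench import robot gives the robot as it stands. The module is installed in compiled form; this text tells all that it offers.
- The arm moves only by the tool move_arm, never from a script. Its argument "commands" is one flat list of numbers, 4 for each row, row after row: the shift along the tool's x, y, z in cm, then the turn about the tool's z in degrees. In form: [tx, ty, tz, turn, tx, ty, tz, turn, ...]. A call has 1 to 10 rows; each row shifts and turns the commanded pose from where the row before left it, along the tool's axes as they then stand; what a row does not reach is not made up. A row lasts 1/12 s, in which the tool goes at most 41.7 mm and 7.16 degrees, less where a joint would pass 70% of its speed; a pose out of reach is approached as far as the arm can. A call is refused whole if a number of a shift passes 4.17 or a number of a turn 7.16, either way. A call with a gripper value outside its range is refused whole. "claw" is the finger opening in cm, from 0 to 8.54, set as the call begins (left out, the last holds). The fingers move at their own pace and stop on an object; the grip force is fixed at half the most. Time passes only in rows, so rows that do not move let the fingers close. It gives the time, the measured TCP pose, the force, the opening and the grip force at its end, in the units of the state.
- robot.state(): the state, without advancing time (a new reading comes with each control period).
- robot.capture(name): name is "scene" or "side" or "wrist"; returns (picture, depth): 480x640x3 uint8, red, green, blue; 480x640 float32, m along the optical axis (not along the pixel's ray), 0 where there is no reading.
- robot.camera_model(name): a dict with "camera_matrix" (3x3 intrinsics, pixels), "k1" (the pictures are not rectified: a ray, as slopes to the right and down, at radius r is drawn at 1 + k1 r^2 times it, then the intrinsics apply), "origin" and "attitude" of the camera in the world. Camera axes: x right, y down, z forward; pixel columns grow to the right and rows downward; lengths in m; the calibration is good to about 2 mm. A picture is of the moment at which its call begins: read the wrist's pose just before it. camera_model takes no time and is no camera call; for the wrist camera it gives the pose at the moment of the call.
- robot.sign_off(): hands the job in; it is judged then, once.
The state is a dict: "time_s": time; "qpos": joint angles; "dq": joint speeds; "joint_torque": joint torques, N m; "tool_pos": TCP position; "ee_rot": TCP orientation; "force": force on the tool from outside, world axes, zero at the start; "ft_torque": the same for the moment, N m; "opening": finger opening in m; "grip_force": force on a finger pad.
Only numpy, scipy, OpenCV 4.12 (cv2) and the standard library are available. Lean on these libraries where they do the work, as an engineer would, in place of code of your own. Each camera call takes 0.05 s, during which the arm holds its last target. There are 200 camera calls.

## Working session

There is one attempt and no reset: what is moved stays moved. The work goes in short steps, Python scripts to look and compute and a tool call to move; the robot and the scene stay as the last step left them, time stands still between calls to the robot, and variables do not carry over. Pictures are saved under pics/ and viewed, at most 10 in all, crops included, and the job is handed in when it is done.

Besides the shell and the picture viewer there is one more tool, called after "Call:" by a JSON object that holds its "method" and its "body", one argument or row to a line. move_arm: Moves the arm, as the interface text tells. Its arguments: {"type":"object","properties":{"commands":{"type":"array"},"claw":{"type":"number"}},"required":["commands"]}

```bash
mkdir -p pics; ls; cat > h.py <<'E'
import numpy as np, cv2
from bench import robot
def cam(n):
    m=robot.camera_model(n); return m
def R_of(m):
    a=np.array(m["attitude"],float)
    if a.shape==(3,3): return a
    w,x,y,z=a.ravel()
    from scipy.spatial.transform import Rotation as Ro
    return Ro.from_quat([x,y,z,w]).as_matrix()
def cloud(m,d):
    K=np.array(m["camera_matrix"]);h,w=d.shape
    v,u=np.mgrid[0:h,0:w].astype(float)
    s=rays(m,u.ravel(),v.ravel())
    P=s*d.ravel()[:,None]
    return (P@R_of(m).T+np.array(m["origin"])).reshape(h,w,3)
def rays(m,u,v):
    K=np.array(m["camera_matrix"])
    xd=(np.asarray(u,float)-K[0,2])/K[0,0]; yd=(np.asarray(v,float)-K[1,2])/K[1,1]
    x,y=xd.copy(),yd.copy()
    for _ in range(8):
        f=1+m["k1"]*(x*x+y*y); x,y=xd/f,yd/f
    return np.stack([x,y,np.ones_like(x)],-1)
def onplane(m,u,v,z):
    r=rays(m,np.atleast_1d(u),np.atleast_1d(v))@R_of(m).T; o=np.array(m["origin"])
    return o+r*((z-o[2])/r[:,2])[:,None]
E
python3 - <<'E'
from h import *
print(robot.state(), robot.tips_ahead)
for n in ["scene","side"]:
    m=cam(n); p,d=robot.capture(n); print(n,m)
    cv2.imwrite(f"pics/{n}0.png",p[:,:,::-1]); np.savez(f"{n}0.npz",p=p,d=d)
E
```

```text
pics
{'time_s': 0.0, 'qpos': array([-4.66018292e-02,  4.80836894e-01,  1.59685661e+00, -1.33302748e-05,
        1.06510384e+00, -4.66222811e-02]), 'dq': array([-0.0006083 , -0.000232  , -0.00029487, -0.0028378 , -0.00205968,
       -0.00094884]), 'joint_torque': array([ 2.41355090e-03, -9.50650907e+01, -4.30184269e+01, -5.27583288e-04,
        1.24796593e-02,  1.26860105e-04]), 'tool_pos': array([6.49615146e-01, 3.36023017e-05, 2.47675530e-01]), 'ee_rot': array([-4.41381952e-04,  7.07097136e-01,  7.07116169e-01, -4.09924432e-04]), 'force': array([ 0.7671603 ,  0.22002791, -0.109053  ]), 'ft_torque': array([-0.02555124,  0.09551187,  0.02473582]), 'grip_force': 0.0, 'opening': 0.08534138008086355} 0.017
scene {'camera_matrix': array([[459.51577821,   0.        , 319.18579887],
       [  0.        , 459.51577821, 242.83861443],
       [  0.        ,   0.        ,   1.        ]]), 'k1': -0.03645324305881089, 'origin': array([0.18100737, 0.80000992, 0.60694264]), 'attitude': array([ 0.11708353, -0.21678428,  0.83059322, -0.49941058])}
side {'camera_matrix': array([[509.81688513,   0.        , 314.85053264],
       [  0.        , 509.81688513, 238.94898869],
       [  0.        ,   0.        ,   1.        ]]), 'k1': -0.013343073573227886, 'origin': array([ 0.9212529 , -0.50637099,  0.89099492]), 'attitude': array([-0.31924775,  0.90455509,  0.2670751 , -0.092368  ])}
```

View pics/scene0.png

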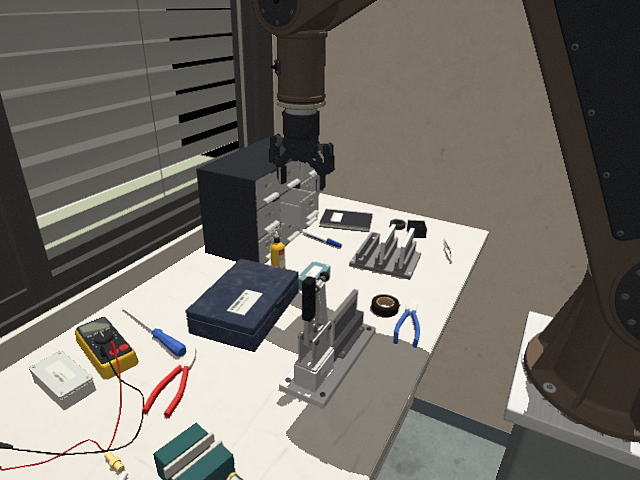

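View pics/side0.png

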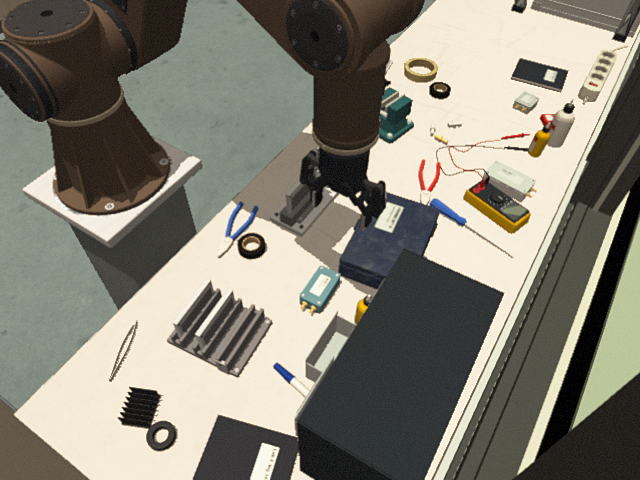

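The scene view shows the fixture at about (330,350), with the handle grip at (310,295) and the rack at (388,255). The side view shows the rack at (220,327), teal box at (320,287), flux at (363,308), and the fixture partly hidden at (305,205). I'll build a height map from the depth.

```bash
cat > hm.py <<'E'
from h import *
tiles=[]
x0,x1,y0,y1=0.35,0.95,-0.45,0.35
pts=[];cols=[]
for n in ["scene","side"]:
    z=np.load(f"{n}0.npz"); P=cloud(cam(n),z["d"]); ok=z["d"]>0
    pts.append(P[ok]);cols.append(z["p"][ok])
P=np.vstack(pts);C=np.vstack(cols)
k=(P[:,0]>x0)&(P[:,0]<x1)&(P[:,1]>y0)&(P[:,1]<y1)&(P[:,2]<0.23)&(P[:,2]>-0.02)
P,C=P[k],C[k]; np.savez("cl.npz",P=P,C=C,src=np.concatenate([np.full(len(a),i) for i,a in enumerate(pts)])[k])
o=np.argsort(P[:,2]);P,C=P[o],C[o]
# image: columns = y descending(left = +y), rows = x descending
im=np.zeros((600,800,3),np.uint8)
r=((x1-P[:,0])*1000).astype(int).clip(0,599);c=((y1-P[:,1])*1000).astype(int).clip(0,799)
hsv=np.stack([(P[:,2].clip(0,.22)/.22*150),np.full(len(P),200),np.full(len(P),255)],-1).astype(np.uint8)
im[r,c]=cv2.cvtColor(hsv[None],cv2.COLOR_HSV2BGR)[0]
im=cv2.dilate(im,np.ones((2,2)))
cv2.imwrite("pics/hm.png",im)
a=cv2.imread("pics/side0.png")[270:390,150:350]; b=cv2.imread("pics/scene0.png")[210:410,260:440]
b=cv2.resize(b,(400,444),interpolation=cv2.INTER_CUBIC);a=cv2.resize(a,(400,240),interpolation=cv2.INTER_CUBIC)
c2=cv2.resize(cv2.imread("pics/scene0.png")[215:285,340:440],(400,280),interpolation=cv2.INTER_CUBIC)
cv=np.zeros((540,800,3),np.uint8);cv[:444,:400]=b;cv[:240,400:]=a;cv[250:530,400:]=c2
cv2.imwrite("pics/crops.png",cv)
E
python3 hm.py
```

```text
(no output)
```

View pics/hm.png

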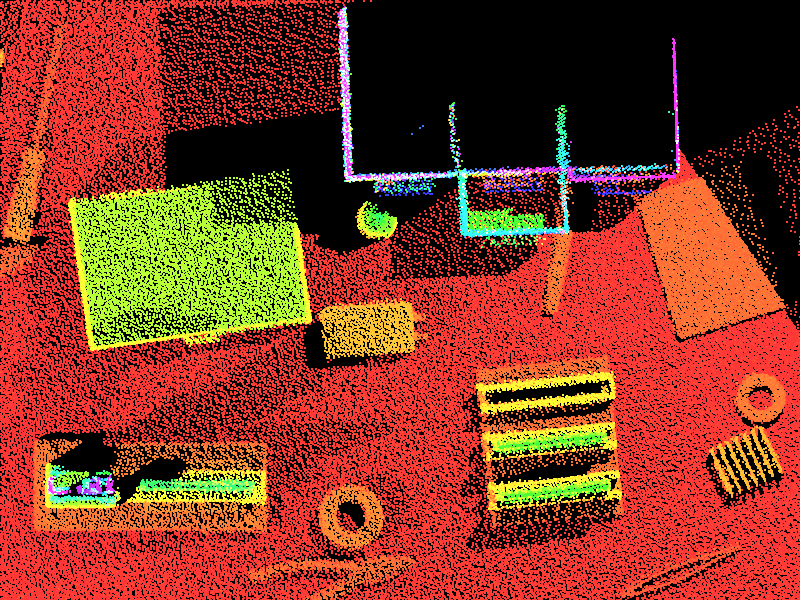

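View pics/crops.png

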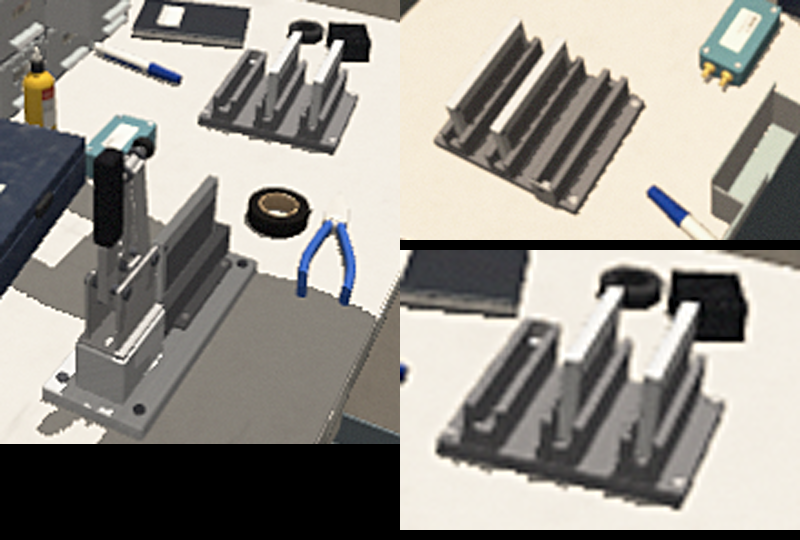

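The height map shows the fixture at rows 440–530, cols 35–267, long axis along world −y with the clamp end at +y. The rack sits around (548,450), rotated a few degrees. Its free slot is the upper one, around (547,390), i.e. the farthest in x. Now numeric fits.

```bash
cat > fit.py <<'E'
from h import *
z=np.load("cl.npz");P=z["P"];C=z["C"].astype(int);S=z["src"]
def sel(x0,x1,y0,y1,z0,z1,src=None):
    k=(P[:,0]>x0)&(P[:,0]<x1)&(P[:,1]>y0)&(P[:,1]<y1)&(P[:,2]>z0)&(P[:,2]<z1)
    if src is not None:k&=S==src
    return k
def rect(k,name):
    Q=P[k]
    if len(Q)<8: print(name,len(Q));return
    (cx,cy),(w,h),a=cv2.minAreaRect((Q[:,:2]*1000).astype(np.float32))
    if w<h: w,h,a=h,w,a+90
    a=(a+0)%180
    pc=np.linalg.svd(Q[:,:2]-Q[:,:2].mean(0),full_matrices=False)[2][0]
    pa=np.degrees(np.arctan2(pc[1],pc[0]))%180
    print(name,len(Q),"c %.1f %.1f size %.1f x %.1f ang %.2f pca %.2f zmed %.1f med %.1f %.1f"%(cx,cy,w,h,a,pa,np.median(Q[:,2])*1000,*np.median(Q[:,:2],0)*1000))
for s in (None,0,1):
    print("src",s)
    rect(sel(.40,.53,.07,.33,.010,.020,s),"base")
    rect(sel(.44,.49,.08,.20,.098,.106,s),"module top")
    rect(sel(.44,.49,.08,.23,.040,.050,s),"channel lips")
    rect(sel(.42,.50,.22,.33,.155,.215,s)&(C.max(1)<50)[:] ,"black grip")
    rect(sel(.42,.50,.22,.33,.219,.24,s),"handle top")
    rect(sel(.42,.50,.20,.33,.118,.126,s),"bracket top")
    rect(sel(.42,.60,-.29,-.11,.038,.046,s),"rack lips all")
    rect(sel(.52,.60,-.29,-.11,.038,.046,s),"free slot lips")
    rect(sel(.485,.535,-.29,-.11,.078,.086,s),"sister mid")
    rect(sel(.43,.48,-.29,-.11,.078,.086,s),"sister near")
    rect(sel(.56,.68,-.11,.05,.025,.035,s),"box")
    rect(sel(.68,.76,-.05,.01,.06,.11,s),"flux")
E
python3 fit.py
```

```text
src None
base 2384 c 463.4 199.3 size 235.2 x 92.6 ang 89.67 pca 90.22 zmed 15.5 med 440.9 215.9
module top 283 c 465.0 148.5 size 102.2 x 14.8 ang 88.18 pca 89.19 zmed 102.0 med 464.6 136.8
channel lips 626 c 463.9 153.3 size 137.1 x 34.1 ang 88.75 pca 93.84 zmed 45.8 med 459.6 138.8
black grip 445 c 465.0 271.0 size 63.9 x 16.2 ang 90.07 pca 88.54 zmed 192.0 med 461.2 299.2
handle top 102 c 462.1 294.0 size 23.8 x 14.0 ang 46.83 pca 51.57 zmed 224.6 med 461.0 299.0
bracket top 259 c 464.3 267.6 size 67.1 x 34.6 ang 85.88 pca 83.21 zmed 121.3 med 458.2 265.8
rack lips all 1839 c 510.4 -199.8 size 137.4 x 128.5 ang 94.91 pca 167.07 zmed 42.9 med 517.7 -202.2
free slot lips 861 c 547.9 -195.8 size 137.7 x 57.9 ang 91.92 pca 90.06 zmed 42.9 med 554.1 -207.5
sister mid 437 c 508.2 -199.6 size 113.0 x 14.9 ang 95.67 pca 95.59 zmed 83.2 med 508.5 -201.5
sister near 414 c 459.3 -204.0 size 111.4 x 14.6 ang 95.99 pca 96.47 zmed 83.3 med 459.1 -204.5
box 1356 c 634.8 -7.0 size 113.4 x 86.6 ang 88.98 pca 82.10 zmed 31.2 med 624.9 -19.1
flux 329 c 737.8 -27.9 size 47.9 x 36.5 ang 173.51 pca 60
[... 1414 characters left out ...]
6.5 med 470.9 114.6
black grip 0
handle top 0
bracket top 10 c 449.2 239.0 size 12.9 x 4.5 ang 122.81 pca 124.87 zmed 123.4 med 448.9 239.0
rack lips all 1371 c 510.3 -200.6 size 134.0 x 126.1 ang 93.98 pca 42.55 zmed 42.8 med 519.6 -208.5
free slot lips 676 c 545.2 -198.2 size 134.0 x 56.2 ang 93.98 pca 88.89 zmed 42.8 med 553.0 -211.2
sister mid 339 c 507.4 -201.3 size 109.7 x 13.0 ang 95.59 pca 95.78 zmed 83.1 med 508.4 -204.8
sister near 316 c 457.9 -204.9 size 109.9 x 12.1 ang 97.07 pca 96.99 zmed 83.2 med 458.7 -206.3
box 1015 c 638.2 -7.9 size 108.8 x 88.6 ang 93.45 pca 81.89 zmed 31.3 med 623.3 -16.9
flux 158 c 726.2 -33.4 size 24.9 x 24.5 ang 91.39 pca 7.30 zmed 73.2 med 728.3 -34.9
```

Call:
{"method": "move_arm", "body": {
  "commands": [1, -0.6, -0.5, 0, 2, -1.2, -0.9, 0, 2.9, -1.9, -0.9, 0, 2.9, -1.9, -0.9, 0, 2.9, -1.9, -0.9, 0, 2.9, -1.9, -0.5, 0, 1.8, -1.8, -0.5, 0, 1, -1.6, -0.2, 0, 0, 0, 0, 0, 0, 0, 0, 0],
  "claw": 8.5
}}

```text
time_s: 0.93
tool_pos: [0.5212, 0.1744, 0.3016]
ee_rot: [0.0, 0.707, 0.708, 0.0]
force: [1.2, 0.0, 1.1]
opening: 0.0851
grip_force: 0.0
```

```bash
python3 - <<'E'
from h import *
s=robot.state();print(s["time_s"],s["tool_pos"],s["ee_rot"])
m=cam("wrist"); p,d=robot.capture("wrist"); print(m)
cv2.imwrite("pics/w1.png",p[:,:,::-1]); np.savez("w1.npz",p=p,d=d,o=m["origin"],a=m["attitude"])
P=cloud(m,d)
print(P[::120,::160].round(3).tolist())
E
```

```text
0.9333 [0.52116659 0.17443626 0.30157401] [1.32244424e-04 7.06554138e-01 7.07658976e-01 8.38641583e-05]
{'camera_matrix': array([[423.09637914,   0.        , 326.27903188],
       [  0.        , 423.09637914, 236.11200091],
       [  0.        ,   0.        ,   1.        ]]), 'k1': -0.07813517604117587, 'origin': array([0.52138371, 0.25001226, 0.42609654]), 'attitude': array([ 1.50025490e-01,  9.88681107e-01,  1.41932674e-03, -7.92363824e-05])}
[[[-0.416, 0.565, -0.835], [0.366, 0.347, 0.0], [0.515, 0.345, -0.001], [0.664, 0.348, -0.001]], [[-0.475, 0.225, -0.839], [0.357, 0.237, 0.001], [0.515, 0.236, -0.003], [0.652, 0.24, 0.058]], [[0.151, 0.109, -0.008], [0.343, 0.112, -0.002], [0.515, 0.113, -0.0], [0.664, 0.132, 0.057]], [[0.127, -0.037, 0.012], [0.477, 0.185, 0.33], [0.515, -0.035, -0.002], [0.564, 0.183, 0.326]]]
```

View pics/w1.png

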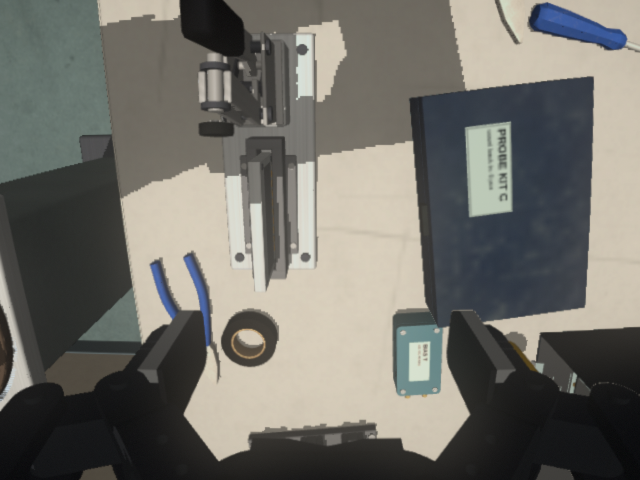

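The wrist picture shows the black grip at (212,25), the clamp foot at (215,128), the module's top edge from (258,150) to (260,290), and plate holes at (240,257) and (306,257). I'll fit these.

```bash
cat > wfit.py <<'E'
from h import *
def load(f,rng):
    z=np.load(f);m=cam("wrist");m["origin"]=z["o"];m["attitude"]=z["a"]
    P=cloud(m,z["d"]);k=z["d"]>0
    for i,(a,b) in enumerate(rng): k&=(P[...,i]>a)&(P[...,i]<b)
    return P[k],z["p"][k]
def rect(Q,name):
    (cx,cy),(w,h),a=cv2.minAreaRect((Q[:,:2]*1000).astype(np.float32))
    if w<h: w,h,a=h,w,a+90
    pc=np.linalg.svd(Q[:,:2]-Q[:,:2].mean(0),full_matrices=False)[2][0]
    lo,hi=np.percentile(Q[:,:2],[3,97],0)*1000
    print(name,len(Q),"c %.1f %.1f size %.1f x %.1f ang %.2f pca %.2f"%(cx,cy,w,h,a%180,np.degrees(np.arctan2(pc[1],pc[0]))%180),"p3/97",lo.round(1),hi.round(1),"z",np.median(Q[:,2]).round(4), "mean",(Q[:,:2].mean(0)*1000).round(1))
E
python3 - <<'E'
from wfit import *
f="w1.npz"
rect(load(f,[(.4,.53),(.07,.33),(.011,.019)])[0],"base")
rect(load(f,[(.44,.49),(.08,.23),(.098,.106)])[0],"modtop")
rect(load(f,[(.43,.50),(.08,.23),(.040,.050)])[0],"lips")
rect(load(f,[(.43,.50),(.25,.34),(.222,.24)])[0],"handletop")
rect(load(f,[(.43,.50),(.22,.34),(.14,.215)])[0],"arm/handle")
Q=load(f,[(.43,.50),(.2,.34),(.13,.24)])[0]
for y in np.arange(.22,.32,.01):
  k=abs(Q[:,1]-y)<.005
  if k.sum()>5: print(round(y,3),k.sum(),(np.percentile(Q[k][:,0],[2,98])*1000).round(1),(np.percentile(Q[k][:,2],[2,50,98])*1000).round(1))
E
```

```text
base 8703 c 465.2 199.8 size 229.5 x 90.3 ang 89.81 pca 79.20 p3/97 [422.8  91.7] [508.9 309.8] z 0.014 mean [476.5 198.8]
modtop 1627 c 465.3 154.3 size 109.0 x 10.4 ang 90.16 pca 90.24 p3/97 [460.7 103.3] [470.2 206. ] z 0.1 mean [465.5 156.8]
lips 2282 c 465.3 155.0 size 134.8 x 33.5 ang 90.33 pca 94.34 p3/97 [449.3  92.2] [481.7 221.3] z 0.0439 mean [471.6 167.3]
handletop 1513 c 465.2 286.7 size 16.9 x 16.7 ang 92.97 pca 69.94 p3/97 [458.4 279. ] [473.  294.2] z 0.2292 mean [466.2 286.6]
arm/handle 4181 c 465.4 266.7 size 65.3 x 17.5 ang 90.11 pca 84.34 p3/97 [458.2 237.4] [473.7 295.4] z 0.204 mean [468.3 263.7]
0.23 10 [461.9 468.8] [197.5 203.1 203.8]
0.24 701 [457.6 473.8] [132.1 211.7 215.7]
0.25 943 [458.2 473.9] [135.4 202.7 212. ]
0.26 952 [457.2 473.8] [153.9 204.4 207.6]
0.27 547 [457.9 473.1] [200.6 204.9 209.2]
0.28 1379 [459.1 473.1] [136.6 216.9 230.6]
0.29 1451 [458.2 473.2] [137.3 228.3 231. ]
0.3 172 [469.  473.2] [132.2 192.8 221.8]
```

Call:
{"method": "move_arm", "body": {
  "commands": [0.6, -0.3, 0, 0, 1.3, -0.7, 0, 0, 1.6, -0.8, 0, 0, 1.6, -0.8, 0, 0, 1.6, -0.8, 0, 0, 1.6, -0.7, 0, 0, 1.6, -0.7, 0, 0, 1.1, -0.5, 0, 0, 0.6, -0.3, 0, 0, 0, 0, 0, 0]
}}

```text
time_s: 1.82
tool_pos: [0.4658, 0.2907, 0.301]
ee_rot: [-0.0, 0.707, 0.707, -0.0]
force: [-0.1, 0.0, 0.0]
opening: 0.0853
grip_force: 0.0
```

Call:
{"method": "move_arm", "body": {
  "commands": [0, 0, 0.6, 0, 0, 0, 1.3, 0, 0, 0, 1.6, 0, 0, 0, 1.6, 0, 0, 0, 1.6, 0, 0, 0, 1.4, 0, 0, 0, 1, 0, 0, 0, 0.5, 0, 0, 0, 0, 0, 0, 0, 0, 0]
}}

```text
time_s: 2.65
tool_pos: [0.4663, 0.2898, 0.2055]
ee_rot: [0.0, 0.707, 0.707, 0.0]
force: [-1.2, 0.4, 0.5]
opening: 0.0851
grip_force: 0.0
```

Call:
{"method": "move_arm", "body": {
  "commands": [0, 0, 0, 0, 0, 0, 0, 0, 0, 0, 0, 0, 0, 0, 0, 0, 0, 0, 0, 0, 0, 0, 0, 0, 0, 0, 0, 0],
  "claw": 1.2
}}

```text
time_s: 3.23
tool_pos: [0.465, 0.2901, 0.2056]
ee_rot: [-0.001, 0.707, 0.707, -0.001]
force: [-9.1, 0.3, 13.7]
opening: 0.0149
grip_force: 59.6
```

Call:
{"method": "move_arm", "body": {
  "commands": [0.74, -0.05, 0.03, 0, 0.73, 0, 0.09, 0, 0.73, 0, 0.15, 0, 0.71, 0, 0.2, 0, 0.69, 0, 0.26, 0, 0.67, 0, 0.32, 0, 0.64, 0, 0.36, 0, 0.61, 0, 0.42, 0, 0.58, 0, 0.47, 0, 0.54, 0, 0.51, 0]
}}

```text
time_s: 4.07
tool_pos: [0.4648, 0.3563, 0.1773]
ee_rot: [-0.0, 0.707, 0.707, -0.001]
force: [-5.3, -3.2, 9.2]
opening: 0.0154
grip_force: 58.6
```

Call:
{"method": "move_arm", "body": {
  "commands": [0.49, 0, 0.55, 0, 0.45, 0, 0.59, 0, 0.4, 0, 0.62, 0, 0.35, 0, 0.65, 0, 0.29, 0, 0.68, 0, 0.24, 0, 0.7, 0, 0.19, 0, 0.72, 0, 0.12, 0, 0.74, 0, 0.07, 0, 0.72, 0, 0.01, 0, 0.74, 0]
}}

```text
time_s: 4.9
tool_pos: [0.4648, 0.3831, 0.1103]
ee_rot: [-0.0, 0.707, 0.707, -0.0]
force: [-8.4, 2.6, 9.8]
opening: 0.015
grip_force: 59.3
```

Call:
{"method": "move_arm", "body": {
  "commands": [0, 0, 0.3, 0, 0, 0, 0.2, 0, 0, 0, 0, 0, 0, 0, 0, 0]
}}

```text
time_s: 5.23
tool_pos: [0.4647, 0.3828, 0.105]
ee_rot: [-0.0, 0.707, 0.707, -0.0]
force: [-6.1, 3.6, 1.8]
opening: 0.0152
grip_force: 58.4
```

```bash
cat > hand.py <<'E'
from h import *
def chk(n="scene"):
    m=cam(n);p,d=robot.capture(n);P=cloud(m,d);C=p.astype(int)
    k=(d>0)&(P[...,0]>.45)&(P[...,0]<.48)&(P[...,1]>.29)&(P[...,1]<.42)&(P[...,2]>.08)&(P[...,2]<.135)
    Q=P[k]
    for y in np.arange(.30,.42,.01):
        j=abs(Q[:,1]-y)<.005
        if j.sum()>3: print(n,round(y,2),j.sum(),(np.percentile(Q[j][:,2],[2,50,98])*1000).round(1))
    cv2.imwrite("pics/chk_%s.png"%n,p[:,:,::-1])
if __name__=="__main__": chk()
E
python3 hand.py
```

```text
scene 0.3 46 [106.6 120.9 125.8]
scene 0.33 9 [111.1 124.  126.3]
scene 0.34 40 [109.7 121.5 127.4]
scene 0.35 14 [111.7 119.7 126.1]
scene 0.38 44 [124.1 127.9 134.9]
scene 0.39 200 [ 89.6 120.  133.5]
scene 0.4 125 [101.1 126.2 133.5]
scene 0.41 71 [108.8 118.5 127.4]
```

```bash
python3 -c "
import cv2;a=cv2.imread('pics/chk_scene.png')[220:420,240:440];cv2.imwrite('pics/c1.png',cv2.resize(a,(600,600),interpolation=cv2.INTER_CUBIC))"
```

```text
(no output)
```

View pics/c1.png

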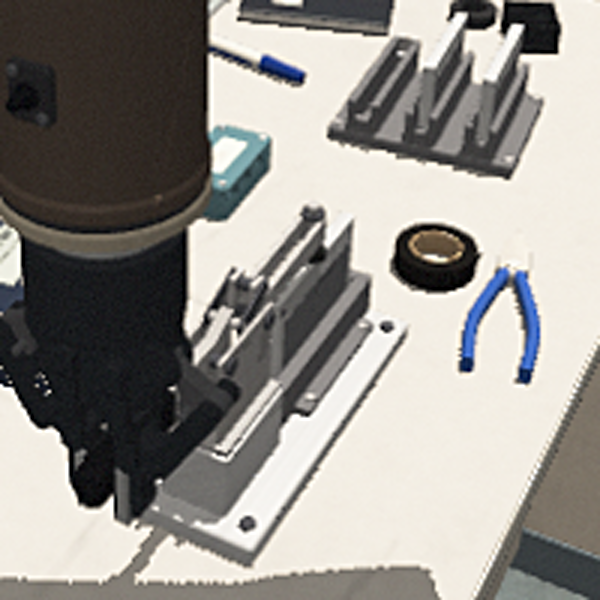

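The clamp arm (315,215) is level on the module's top. I'll press a bit further to see whether the handle is on its stop.

Call:
{"method": "move_arm", "body": {
  "commands": [0, 0, 0.15, 0, 0, 0, 0.15, 0, 0, 0, 0.15, 0, 0, 0, 0, 0, 0, 0, 0, 0]
}}

```text
time_s: 5.7
tool_pos: [0.4647, 0.3823, 0.1004]
ee_rot: [-0.0, 0.707, 0.707, -0.001]
force: [-5.6, 1.3, 0.6]
opening: 0.015
grip_force: 58.3
```

Call:
{"method": "move_arm", "body": {
  "commands": [0, 0, 0, 0, 0, 0, 0, 0, 0, 0, 0, 0, 0, 0, 0, 0, 0, 0, -0.5, 0, 0, 0, -1, 0, 0, 0, -1.5, 0, 0, 0, -1.5, 0, 0, 0, -1.5, 0, 0, 0, -1, 0],
  "claw": 4
}}

```text
time_s: 6.53
tool_pos: [0.466, 0.3829, 0.1729]
ee_rot: [0.0, 0.707, 0.707, 0.001]
force: [0.4, -0.0, 0.7]
opening: 0.0402
grip_force: 0.0
```

```bash
python3 hand.py; python3 -c "
import cv2;a=cv2.imread('pics/chk_scene.png')[220:420,240:440];cv2.imwrite('pics/c2.png',cv2.resize(a,(600,600),interpolation=cv2.INTER_CUBIC))"
```

```text
scene 0.3 90 [ 82.1 110.  123.8]
scene 0.31 33 [106.8 116.  124. ]
scene 0.32 38 [105.6 119.9 124.3]
scene 0.33 10 [105.9 116.1 121.9]
scene 0.34 32 [105.9 115.4 123. ]
scene 0.35 39 [105.2 115.3 122.9]
scene 0.36 64 [104.6 120.6 123.4]
scene 0.37 83 [104.  120.9 123.8]
scene 0.38 80 [104.1 120.6 123.2]
scene 0.39 87 [104.5 119.9 122.4]
scene 0.4 109 [101.8 118.5 122. ]
scene 0.41 63 [101.6 112.6 120.2]
```

View pics/c2.png

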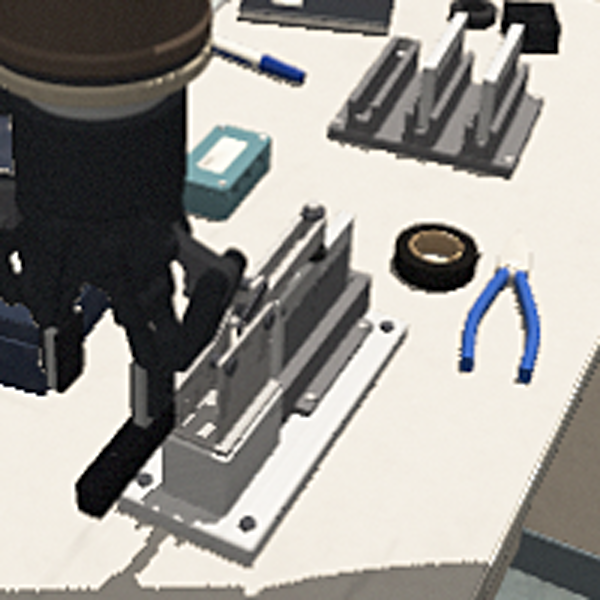

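The handle lies level and slightly past (top falling from 123.5 to about 121 mm at the end), so θ is about 1.62 and locked. Now the wait.

Call:
{"method": "move_arm", "body": {
  "commands": [0, 0, 0, 0, 0, 0, 0, 0, 0, 0, 0, 0, 0, 0, 0, 0, 0, 0, 0, 0, 0, 0, 0, 0, 0, 0, 0, 0, 0, 0, 0, 0, 0, 0, 0, 0, 0, 0, 0, 0]
}}

```text
time_s: 7.42
tool_pos: [0.4655, 0.3825, 0.1706]
ee_rot: [-0.0, 0.707, 0.707, 0.0]
force: [-0.8, -0.6, -0.1]
opening: 0.0403
grip_force: 0.0
```

Call:
{"method": "move_arm", "body": {
  "commands": [0, 0, 0, 0, 0, 0, 0, 0, 0, 0, 0, 0, 0, 0, 0, 0, 0, 0, 0, 0, 0, 0, 0, 0, 0, 0, 0, 0, 0, 0, 0, 0, 0, 0, 0, 0, 0, 0, 0, 0]
}}

```text
time_s: 8.25
tool_pos: [0.4655, 0.3825, 0.1706]
ee_rot: [-0.0, 0.707, 0.707, -0.0]
force: [0.2, -0.3, -0.3]
opening: 0.0398
grip_force: 0.0
```

Call:
{"method": "move_arm", "body": {
  "commands": [0, 0, 0, 0, 0, 0, 0, 0, 0, 0, 0, 0, 0, 0, 1, 0, 0, 0, 1.5, 0, 0, 0, 1.5, 0, 0, 0, 1.5, 0, 0, 0, 1, 0, 0, 0, 0, 0]
}}

```text
time_s: 9.0
tool_pos: [0.4644, 0.3817, 0.1031]
ee_rot: [-0.0, 0.707, 0.707, -0.002]
force: [-0.5, -0.8, -0.5]
opening: 0.0403
grip_force: 0.0
```

Call:
{"method": "move_arm", "body": {
  "commands": [0, 0, -0.1, 0, 0, 0, -0.1, 0, 0, 0, 0, 0, 0, 0, 0, 0, 0, 0, 0, 0],
  "claw": 1.2
}}

```text
time_s: 9.42
tool_pos: [0.4648, 0.3827, 0.1082]
ee_rot: [-0.0, 0.707, 0.707, -0.0]
force: [-5.6, 2.4, -4.2]
opening: 0.0152
grip_force: 60.6
```

Call:
{"method": "move_arm", "body": {
  "commands": [0, 0, -0.4, 0, 0, 0, -0.5, 0, -0.03, 0, -0.74, 0, -0.1, 0, -0.74, 0, -0.17, 0, -0.73, 0, -0.22, 0, -0.72, 0, -0.26, 0, -0.7, 0, -0.31, 0, -0.68, 0, -0.37, 0, -0.65, 0, -0.42, 0, -0.61, 0]
}}

```text
time_s: 10.25
tool_pos: [0.4647, 0.3625, 0.1726]
ee_rot: [0.0, 0.707, 0.707, -0.001]
force: [-2.0, -6.5, -16.7]
opening: 0.015
grip_force: 59.8
```

Call:
{"method": "move_arm", "body": {
  "commands": [-0.53, 0, -0.6, 0, -0.54, 0, -0.51, 0, -0.58, 0, -0.47, 0, -0.61, 0, -0.42, 0, -0.65, 0, -0.37, 0, -0.67, 0, -0.32, 0, -0.69, 0, -0.26, 0, -0.72, 0, -0.2, 0, -0.73, 0, -0.15, 0, -0.74, 0, -0.09, 0]
}}

```text
time_s: 11.08
tool_pos: [0.465, 0.2997, 0.2074]
ee_rot: [-0.001, 0.707, 0.707, 0.001]
force: [-10.7, 7.3, -5.1]
opening: 0.0149
grip_force: 62.6
```

Call:
{"method": "move_arm", "body": {
  "commands": [-0.7, 0, -0.03, 0, -0.2, 0, 0, 0, -0.1, 0, 0, 0, 0, 0, 0, 0, 0, 0, 0, 0]
}}

```text
time_s: 11.5
tool_pos: [0.465, 0.2896, 0.2078]
ee_rot: [-0.001, 0.707, 0.707, 0.001]
force: [-9.7, 4.7, 0.8]
opening: 0.0147
grip_force: 63.1
```

Call:
{"method": "move_arm", "body": {
  "commands": [0, 0, 0, 0, 0, 0, 0, 0, 0, 0, 0, 0, 0, 0, 0, 0, 0, 0, -0.8, 0, 0, 0, -1.6, 0, 0, 0, -1.8, 0, 0, 0, -1.8, 0, 0, 0, -1.6, 0, 0, 0, -0.8, 0],
  "claw": 5
}}

```text
time_s: 12.33
tool_pos: [0.4663, 0.2895, 0.2931]
ee_rot: [0.0, 0.707, 0.707, 0.001]
force: [0.9, -0.2, 0.6]
opening: 0.0504
grip_force: 0.0
```

Call:
{"method": "move_arm", "body": {
  "commands": [-0.6, 0, 0, 0, -1.5, 0, 0, 0, -2, 0, 0, 0, -2, 0, 0, 0, -2, 0, 0, 0, -2, 0, 0, 0, -2, 0, 0, 0, -1, 0, 0, 0, -0.4, 0, 0, 0, 0, 0, 0, 0],
  "claw": 8.5
}}

```text
time_s: 13.17
tool_pos: [0.4652, 0.1531, 0.29]
ee_rot: [-0.0, 0.708, 0.707, -0.0]
force: [-0.0, 0.1, 0.8]
opening: 0.0849
grip_force: 0.0
```

```bash
python3 - <<'E'
from wfit import *
s=robot.state();print(s["time_s"],s["tool_pos"],s["ee_rot"],s["dq"].max())
m=cam("wrist"); p,d=robot.capture("wrist")
cv2.imwrite("pics/w2.png",p[:,:,::-1]); np.savez("w2.npz",p=p,d=d,o=m["origin"],a=m["attitude"])
f="w2.npz"
rect(load(f,[(.44,.49),(.08,.23),(.098,.106)])[0],"modtop")
rect(load(f,[(.4,.53),(.07,.33),(.011,.019)])[0],"base")
rect(load(f,[(.43,.50),(.25,.34),(.222,.24)])[0],"handletop")
E
```

```text
13.1667 [0.4652464  0.15308931 0.29003743] [-1.91549146e-04  7.07666005e-01  7.06546997e-01 -3.61189984e-04] 0.030083912662185738
modtop 1875 c 465.4 153.8 size 109.9 x 10.0 ang 90.24 pca 90.29 p3/97 [460.7 102.7] [470.4 205.9] z 0.0999 mean [465.6 156.7]
base 11219 c 465.0 199.4 size 229.8 x 90.5 ang 90.25 pca 89.94 p3/97 [421.7  92.1] [508.5 307.6] z 0.0139 mean [465.2 207.6]wfit.py:10: RuntimeWarning: Mean of empty slice.
  pc=np.linalg.svd(Q[:,:2]-Q[:,:2].mean(0),full_matrices=False)[2][0]
  ret = um.true_divide(
Traceback (most recent call last):
  File "wfit.py", line 10, in rect
    pc=np.linalg.svd(Q[:,:2]-Q[:,:2].mean(0),full_matrices=False)[2][0]
       ~~~~~~~~~~~~~~~~~~~~~~~~~~~~~~~~~~~~~~~~~~~~~~~~~~~~~~~~~~~~~^^^
IndexError: index 0 is out of bounds for axis 0 with size 0
```

```bash
python3 - <<'E'
from h import *
m=cam("scene");p,d=robot.capture("scene");P=cloud(m,d)
k=(d>0)&(P[...,0]>.445)&(P[...,0]<.485)&(P[...,1]>.24)&(P[...,1]<.33)&(P[...,2]>.15)&(P[...,2]<.25)&(p.max(-1)<60)
Q=P[k]
for z in np.arange(.16,.24,.01):
    j=abs(Q[:,2]-z)<.005
    if j.sum()>3: print(round(z,2),j.sum(),(np.percentile(Q[j][:,1],[2,50,98])*1000).round(1))
print(robot.state()["tool_pos"])
E
```

```text
0.16 34 [292.6 304.4 306.7]
0.17 58 [293.3 305.5 308.1]
0.18 66 [293.5 306.4 308.8]
0.19 65 [293.  307.4 309.8]
0.2 73 [257.2 308.8 310.9]
0.21 88 [256.4 307.3 311.7]
0.22 81 [294.4 310.4 313.2]
0.23 102 [295.2 305.6 313.1]
[0.4654769  0.15434137 0.29027543]
```

Call:
{"method": "move_arm", "body": {
  "commands": [0, 0, 0.8, 0, 0, 0, 1.6, 0, 0, 0, 2, 0, 0, 0, 2, 0, 0, 0, 2, 0, 0, 0, 2, 0, 0, 0, 2, 0, 0, 0, 1.8, 0, 0, 0, 1.2, 0, 0, 0, 0.8, 0],
  "claw": 4
}}

```text
time_s: 14.1
tool_pos: [0.4646, 0.1546, 0.1266]
ee_rot: [-0.001, 0.707, 0.707, -0.001]
force: [-0.6, -0.2, -0.3]
opening: 0.0401
grip_force: 0.0
```

Call:
{"method": "move_arm", "body": {
  "commands": [0, 0, 1, 0, 0, 0, 1.4, 0, 0, 0, 1, 0, 0, 0, 0.6, 0, 0, 0, 0.3, 0, 0, 0, 0, 0, 0, 0, 0, 0]
}}

```text
time_s: 14.68
tool_pos: [0.4657, 0.1542, 0.0857]
ee_rot: [0.0, 0.707, 0.707, 0.0]
force: [-0.5, 0.3, -0.3]
opening: 0.0394
grip_force: 0.0
```

Call:
{"method": "move_arm", "body": {
  "commands": [0, 0, 0, 0, 0, 0, 0, 0, 0, 0, 0, 0, 0, 0, 0, 0, 0, 0, 0, 0, 0, 0, 0, 0],
  "claw": 0.5
}}

```text
time_s: 15.18
tool_pos: [0.4658, 0.1542, 0.0857]
ee_rot: [0.0, 0.707, 0.707, 0.0]
force: [0.3, -0.1, 2.3]
opening: 0.0092
grip_force: 62.0
```

Call:
{"method": "move_arm", "body": {
  "commands": [0, 0, -0.4, 0, 0, 0, -0.8, 0, 0, 0, -1.2, 0, 0, 0, -1.6, 0, 0, 0, -1.8, 0, 0, 0, -1.8, 0, 0, 0, -1.8, 0, 0, 0, -1.8, 0, 0, 0, -1, 0, 0, 0, -0.5, 0]
}}

```text
time_s: 16.02
tool_pos: [0.4659, 0.1542, 0.2142]
ee_rot: [0.001, 0.707, 0.707, 0.001]
force: [0.2, -0.1, -3.0]
opening: 0.0091
grip_force: 61.3
```

Call:
{"method": "move_arm", "body": {
  "commands": [-0.6, 0.3, -0.3, 0, -1.3, 0.6, -0.5, 0, -2, 0.9, -0.5, 0, -2.2, 1, -0.3, 0, -2.2, 1, 0, 0, -2.2, 1, 0, 0, -2.2, 1, 0, 0, -2, 0.9, 0, 0, -1.4, 0.7, 0, 0, -0.7, 0.4, 0, 0]
}}

```text
time_s: 16.85
tool_pos: [0.5437, -0.016, 0.2275]
ee_rot: [-0.0, 0.708, 0.707, -0.001]
force: [0.6, 0.8, -2.2]
opening: 0.0092
grip_force: 61.2
```

Call:
{"method": "move_arm", "body": {
  "commands": [0, 0, 0, 0, 0, 0, 0, 0]
}}

```text
time_s: 17.02
tool_pos: [0.543, -0.0139, 0.2278]
ee_rot: [-0.001, 0.707, 0.707, -0.0]
force: [0.2, 0.6, -2.9]
opening: 0.009
grip_force: 61.2
```

```bash
python3 - <<'E'
from wfit import *
s=robot.state();print(s["time_s"],s["tool_pos"],s["ee_rot"],abs(s["dq"]).max())
m=cam("wrist"); p,d=robot.capture("wrist")
cv2.imwrite("pics/w3.png",p[:,:,::-1]); np.savez("w3.npz",p=p,d=d,o=m["origin"],a=m["attitude"])
P=cloud(m,d); print(P[220:470:25,150:500:50].round(3).reshape(-1,7,3)[:,:,2])
E
```

```text
17.0167 [ 0.54296619 -0.01386009  0.22781401] [-6.10130976e-04  7.07390601e-01  7.06822471e-01 -3.99695101e-04] 0.01971753790529025
[[ 0.011  0.016  0.    -0.002 -0.     0.029  0.028]
 [ 0.008 -0.001 -0.002 -0.002 -0.002  0.029  0.028]
 [-0.002 -0.001 -0.001 -0.    -0.001 -0.002 -0.001]
 [ 0.    -0.001 -0.001  0.215  0.214 -0.001 -0.001]
 [-0.003 -0.001 -0.002  0.233  0.234 -0.001 -0.001]
 [-0.001  0.01   0.012  0.247  0.248  0.    -0.001]
 [ 0.     0.263  0.254  0.352  0.253  0.254  0.263]
 [ 0.272  0.269  0.278  0.256  0.255  0.277  0.27 ]
 [ 0.28   0.265  0.285  0.258  0.257  0.284  0.267]
 [ 0.282  0.265  0.292  0.283  0.284  0.292  0.267]]
```

View pics/w3.png

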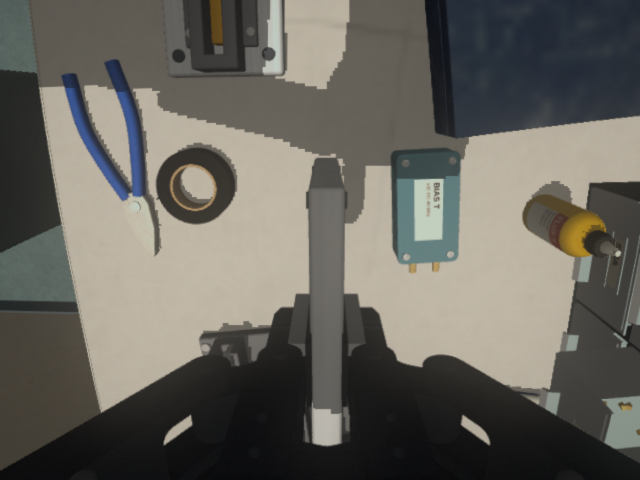

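The rack is hidden behind the fingers in this view. Here it shows only at (240,340), with the module held centrally. I'll go past the rack and look from there.

Call:
{"method": "move_arm", "body": {
  "commands": [-0.7, -0.2, -0.7, 0, -1.5, -0.4, -1, 0, -2, -0.4, -1, 0, -2.2, -0.4, -1, 0, -2.2, -0.4, -1, 0, -2.2, -0.4, -1, 0, -2.2, -0.4, -0.8, 0, -2.2, -0.4, -0.6, 0, -2.2, -0.4, -0.1, 0, -2.2, -0.4, 0, 0]
}}

```text
time_s: 17.9
tool_pos: [0.5051, -0.2104, 0.3017]
ee_rot: [0.001, 0.707, 0.708, 0.0]
force: [0.1, 0.4, -2.6]
opening: 0.0089
grip_force: 61.2
```

Call:
{"method": "move_arm", "body": {
  "commands": [-2.2, -0.2, 0, 0, -2, -0.2, 0, 0, -1.5, -0.1, 0, 0, -0.9, 0, 0, 0, 0, 0, 0, -1.4, 0, 0, 0, -2, 0, 0, 0, -2, 0, 0, 0, 0, 0, 0, 0, 0]
}}

```text
time_s: 18.65
tool_pos: [0.5006, -0.275, 0.3006]
ee_rot: [-0.0, 0.673, 0.74, 0.0]
force: [-0.7, -1.0, -2.4]
opening: 0.0094
grip_force: 61.2
```

```bash
python3 - <<'E'
from wfit import *
s=robot.state();print(s["time_s"],s["tool_pos"],s["ee_rot"],abs(s["dq"]).max())
m=cam("wrist"); p,d=robot.capture("wrist")
cv2.imwrite("pics/w4.png",p[:,:,::-1]); np.savez("w4.npz",p=p,d=d,o=m["origin"],a=m["attitude"])
f="w4.npz"
rect(load(f,[(.40,.60),(-.3,-.1),(.038,.046)])[0],"lips all")
rect(load(f,[(.40,.62),(-.3,-.1),(.003,.046)])[0],"rack")
rect(load(f,[(.485,.535),(-.29,-.11),(.078,.088)])[0],"sis mid")
rect(load(f,[(.43,.48),(-.29,-.11),(.078,.088)])[0],"sis near")
L=load(f,[(.53,.60),(-.27,-.13),(.038,.046)])[0]; rect(L,"free lips")
# edges across slot: rotate by -5.7deg
a=np.radians(5.7);R=np.array([[np.cos(a),np.sin(a)],[-np.sin(a),np.cos(a)]])
u=L[:,:2]@R.T; print(np.histogram(u[:,0]*1000,bins=np.arange(np.floor(u[:,0].min()*1000),u[:,0].max()*1000+1,1.5)))
F=load(f,[(.53,.60),(-.27,-.13),(.009,.015)])[0]; rect(F,"floor?")
E
```

```text
18.65 [ 0.50061267 -0.27496872  0.30057413] [-1.17181249e-04  6.72854725e-01  7.39774627e-01  8.25005982e-05] 0.01177134546337232
lips all 6692 c 509.5 -201.3 size 133.2 x 127.4 ang 95.86 pca 175.78 p3/97 [ 445.3 -260.6] [ 573.3 -137.9] z 0.0408 mean [ 513.6 -196.1]
rack 19687 c 509.7 -201.3 size 160.7 x 133.3 ang 6.00 pca 2.04 p3/97 [ 433.6 -259.8] [ 584.7 -137.4] z 0.0121 mean [ 515.2 -195.7]
sis mid 1780 c 510.0 -199.9 size 109.4 x 9.8 ang 96.01 pca 96.28 p3/97 [ 501.6 -250.5] [ 517.6 -148.5] z 0.0808 mean [ 509.5 -198.9]
sis near 1833 c 459.7 -204.5 size 109.5 x 10.6 ang 95.90 pca 96.11 p3/97 [ 451.8 -255.4] [ 468.  -153.2] z 0.0809 mean [ 459.7 -202.9]
free lips 2529 c 559.2 -196.3 size 133.0 x 27.7 ang 96.00 pca 95.97 p3/97 [ 542.2 -259.2] [ 575.6 -134.3] z 0.0407 mean [ 558.9 -194.3]
(array([ 34, 267, 262, 258, 258, 152,  11,   5,   4,   6,   3,   6,   5,
         4, 247, 267, 259, 253, 215]), array([522. , 523.5, 525. , 526.5, 528. , 529.5, 531. , 532.5, 534. ,
       535.5, 537. , 538.5, 540. , 541.5, 543. , 544.5, 546. , 547.5,
       549. , 550.5]))
floor? 5020 c 557.9 -196.3 size 131.7 x 63.6 ang 95.40 pca 89.89 p3/97 [ 531.1 -255.2] [ 589.7 -137.4] z 0.0109 mean [ 557.1 -197.2]
```

View pics/w4.png

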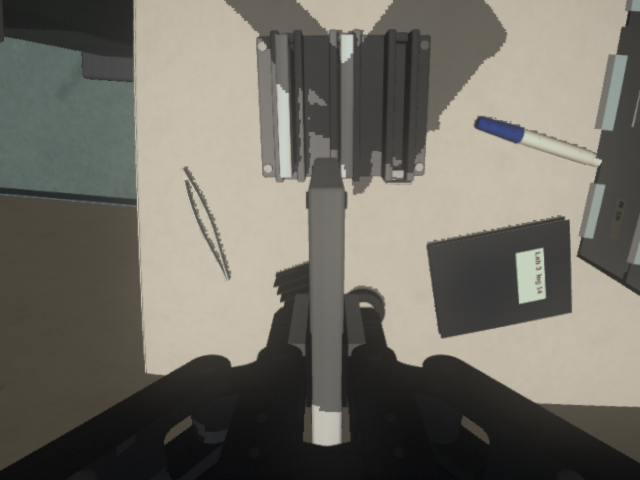

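The view shows the rack at (345,105), the free slot along (403,105) between lips at about x 390 and 412, and its tag at (398,175). The held module hangs at (327,190–440). Next I check how the module sits in the hand.

```bash
python3 - <<'E'
from wfit import *
from scipy.spatial.transform import Rotation as Ro
z=np.load("w4.npz");m=cam("wrist");m["origin"]=z["o"];m["attitude"]=z["a"]
P=cloud(m,z["d"]);s=robot.state();w,x,y,zz=s["ee_rot"]
T=(P-s["tool_pos"])@Ro.from_quat([x,y,zz,w]).as_matrix()
k=(z["d"]>0)&(abs(T[...,1])<.012)&(T[...,0]>.018)&(T[...,0]<.08)&(T[...,2]>-.03)&(T[...,2]<.08)
Q=T[k];print(len(Q),(np.percentile(Q,[1,50,99],0)*1000).round(1))
top=Q[Q[:,2]<np.percentile(Q[:,2],5)+.004];print("top z",np.median(top[:,2]),len(top),"x max",np.percentile(top[:,0],[95,99,100]))
for a in np.arange(.02,.056,.006):
    j=abs(top[:,0]-a)<.003
    if j.sum()>5: print(round(a,3),j.sum(),(np.percentile(top[j][:,1],[3,97])*1000).round(2))
e=Q[Q[:,2]>-.005];print("end face x",np.percentile(e[:,0],[5,50,95]), "by z:",[(round(h,2),np.median(e[abs(e[:,2]-h)<.005][:,0]).round(4),np.median(e[abs(e[:,2]-h)<.005][:,1]).round(4)) for h in (0,.01,.02,.03,.04,.05)])
E
```

```text
5369 [[ 18.6  -4.7 -15.1]
 [ 41.5   0.2 -13.6]
 [ 54.8   5.3  46.6]]
top z -0.013737378523311704 4476 x max [0.05350543 0.05463805 0.05495623]
0.02 518 [-4.27  4.89]
0.026 668 [-4.35  4.84]
0.032 703 [-4.32  5.01]
0.038 734 [-4.3   4.95]
0.044 759 [-4.21  4.88]
0.05 804 [-4.41  4.79]
0.056 290 [-4.12  4.7 ]
end face x [0.0540822  0.05466784 0.05483499] by z: [(0, np.float64(0.0547), np.float64(0.0005)), (0.01, np.float64(0.0547), np.float64(0.0001)), (0.02, np.float64(0.0547), np.float64(0.0001)), (0.03, np.float64(0.0547), np.float64(0.0001)), (0.04, np.float64(0.0547), np.float64(0.0001)), (0.05, np.float64(0.0547), np.float64(-0.0001))]
```

Call:
{"method": "move_arm", "body": {
  "commands": [0, 0, 0, -0.6, 0.6, 0.55, 0.6, 0, 1.2, 1.1, 1.2, 0, 1.4, 1.3, 1.6, 0, 1.4, 1.3, 1.6, 0, 1.3, 1.2, 1.6, 0, 0.86, 0.74, 1.4, 0, 0.5, 0.45, 1, 0, 0, 0, 0.8, 0, 0, 0, 0, 0]
}}

```text
time_s: 19.53
tool_pos: [0.5582, -0.1962, 0.2008]
ee_rot: [-0.001, 0.669, 0.743, -0.0]
force: [-0.3, 0.7, -2.6]
opening: 0.0089
grip_force: 61.3
```

Call:
{"method": "move_arm", "body": {
  "commands": [0, 0, 1, 0, 0, 0, 1.4, 0, 0, 0, 1.4, 0, 0, 0, 1.2, 0, 0, 0, 1, 0, 0, 0, 0.6, 0, 0, 0, 0, 0, 0, 0, 0, 0]
}}

```text
time_s: 20.2
tool_pos: [0.559, -0.1969, 0.1365]
ee_rot: [-0.0, 0.669, 0.743, -0.0]
force: [-0.1, 0.2, -2.1]
opening: 0.009
grip_force: 61.3
```

```bash
cat > need.py <<'E'
from h import *
s=robot.state();t=np.array([.5590,-.1959]);w,a,b,_=s["ee_rot"]
X=np.array([a*a-b*b,2*a*b]);Y=np.array([X[1],-X[0]]);d=t-s["tool_pos"][:2]
print(s["time_s"],s["tool_pos"],"ang",np.degrees(np.arctan2(X[1],X[0])).round(2),"need tx ty mm",(d@X*1000).round(2),(d@Y*1000).round(2),s["force"],abs(s["dq"]).max())
E
python3 need.py
```

```text
20.2 [ 0.55896194 -0.19691843  0.13651224] ang 95.99 need tx ty mm 1.01 0.14 [-0.08255096  0.15507885 -2.14090503] 0.013343490639837235
```

Call:
{"method": "move_arm", "body": {
  "commands": [0.1, 0, 0.4, 0, 0, 0, 0.8, 0, 0, 0, 1, 0, 0, 0, 0.8, 0, 0, 0, 0.4, 0, 0, 0, 0.1, 0, 0, 0, 0, 0, 0, 0, 0, 0]
}}

```text
time_s: 20.87
tool_pos: [0.559, -0.1958, 0.1016]
ee_rot: [0.0, 0.669, 0.743, 0.0]
force: [-1.0, -0.5, -2.2]
opening: 0.0094
grip_force: 61.3
```

```bash
python3 need.py; python3 - <<'E'
from h import *
# fixed-camera check of module over slot
for n in ("side",):
    p,d=robot.capture(n); a=cv2.resize(p[250:390,130:330,::-1],(800,560),interpolation=cv2.INTER_CUBIC); cv2.imwrite("pics/s5.png",a)
E
```

```text
20.8667 [ 0.55896538 -0.19579655  0.10155405] ang 96.0 need tx ty mm -0.11 0.02 [-0.98233501 -0.48379851 -2.24875133] 0.007504325109077308
```

View pics/s5.png

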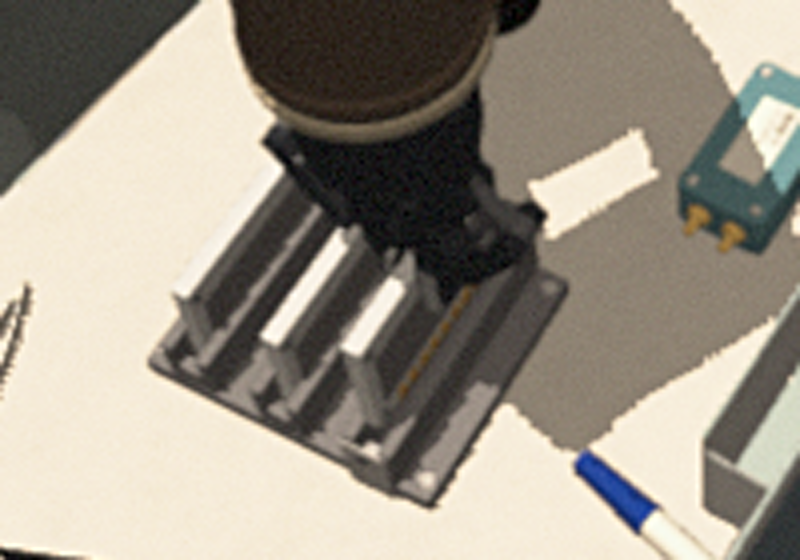

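The module (375,340) hangs right over its slot (375,445). I'll go in slowly and watch the force.

Call:
{"method": "move_arm", "body": {
  "commands": [0, 0, 0.2, 0, 0, 0, 0.3, 0, 0, 0, 0.3, 0, 0, 0, 0.3, 0, 0, 0, 0.2, 0, 0, 0, 0, 0]
}}

```text
time_s: 21.42
tool_pos: [0.5585, -0.1956, 0.0879]
ee_rot: [-0.0, 0.669, 0.743, -0.0]
force: [-0.1, -0.5, -3.0]
opening: 0.009
grip_force: 61.3
```

Call:
{"method": "move_arm", "body": {
  "commands": [0, 0, 0.2, 0, 0, 0, 0.2, 0, 0, 0, 0.2, 0, 0, 0, 0.2, 0, 0, 0, 0.2, 0, 0, 0, 0.2, 0, 0, 0, 0, 0]
}}

```text
time_s: 22.0
tool_pos: [0.5586, -0.1956, 0.076]
ee_rot: [-0.0, 0.669, 0.743, -0.0]
force: [-0.2, 0.1, -2.3]
opening: 0.0091
grip_force: 61.3
```

Call:
{"method": "move_arm", "body": {
  "commands": [0, 0, 0.2, 0, 0, 0, 0.2, 0, 0, 0, 0.15, 0, 0, 0, 0.1, 0, 0, 0, 0.1, 0, 0, 0, 0, 0]
}}

```text
time_s: 22.5
tool_pos: [0.5588, -0.1957, 0.0688]
ee_rot: [-0.0, 0.669, 0.743, -0.0]
force: [-0.5, -0.1, -3.0]
opening: 0.0091
grip_force: 61.3
```

Call:
{"method": "move_arm", "body": {
  "commands": [0, 0, 0.06, 0, 0, 0, 0.06, 0, 0, 0, 0.05, 0, 0, 0, 0, 0, 0, 0, 0, 0]
}}

```text
time_s: 22.92
tool_pos: [0.5588, -0.1957, 0.0673]
ee_rot: [-0.0, 0.669, 0.743, -0.0]
force: [-0.1, 0.8, -2.5]
opening: 0.0089
grip_force: 61.3
```

Now release, with the fingers opening only to 2.2 cm, and rise.

Call:
{"method": "move_arm", "body": {
  "commands": [0, 0, 0, 0, 0, 0, 0, 0, 0, 0, 0, 0, 0, 0, 0, 0, 0, 0, 0, 0, 0, 0, -0.3, 0, 0, 0, -0.8, 0, 0, 0, -1.2, 0, 0, 0, -1.6, 0, 0, 0, -1.6, 0],
  "claw": 2.2
}}

```text
time_s: 23.75
tool_pos: [0.5588, -0.1957, 0.1238]
ee_rot: [0.0, 0.669, 0.743, 0.0]
force: [0.0, 0.0, -0.1]
opening: 0.0218
grip_force: 0.0
```

Call:
{"method": "move_arm", "body": {
  "commands": [0, 0, -1.8, 0, 0, 0, -1.8, 0, 0, 0, -1.8, 0, 0, 0, -1.8, 0, -1, 0, -1.8, 0, -2, 0, -1.5, 0, -2, 0, -1, 0, -1.5, 0, -0.5, 0, -0.7, 0, 0, 0, 0, 0, 0, 0]
}}

```text
time_s: 24.58
tool_pos: [0.5663, -0.2686, 0.2425]
ee_rot: [0.0, 0.67, 0.743, 0.0]
force: [-1.3, 0.9, -0.8]
opening: 0.0222
grip_force: 0.0
```

```bash
python3 - <<'E'
from wfit import *
s=robot.state();print(s["time_s"],s["tool_pos"])
m=cam("wrist"); p,d=robot.capture("wrist"); np.savez("w6.npz",p=p,d=d,o=m["origin"],a=m["attitude"])
cv2.imwrite("pics/w6.png",p[:,:,::-1])
f="w6.npz"
for n,x0,x1,y0,y1,z0,z1 in (("module",.535,.585,-.29,-.11,.072,.095),("mid",.485,.535,-.29,-.11,.072,.095),("near",.43,.48,-.29,-.11,.072,.095),("lips",.53,.6,-.29,-.11,.038,.046)):
    Q=load(f,[(x0,x1),(y0,y1),(z0,z1)])[0]
    if len(Q)>20: rect(Q,n)
m=cam("scene");p,d=robot.capture("scene");P=cloud(m,d)
k=(d>0)&(P[...,0]>.445)&(P[...,0]<.485)&(P[...,1]>.285)&(P[...,1]<.36)&(P[...,2]>.15)&(P[...,2]<.25)&(p.max(-1)<60)
Q=P[k]
for z in (.16,.19,.22): print(z,(np.percentile(Q[abs(Q[:,2]-z)<.005][:,1],[2,50,98])*1000).round(1))
for n,b in (("module",(.53,.59)),("mid",(.485,.535))):
    k=(d>0)&(P[...,0]>b[0])&(P[...,0]<b[1])&(P[...,1]>-.29)&(P[...,1]<-.11)&(P[...,2]>.072)&(P[...,2]<.095)
    rect(P[k],"scene "+n)
E
```

```text
24.5833 [ 0.5662989  -0.26861419  0.2424713 ]
module 2709 c 559.3 -196.0 size 109.7 x 11.2 ang 96.11 pca 96.16 p3/97 [ 550.7 -246.7] [ 567.2 -144.4] z 0.0809 mean [ 558.9 -193.4]
mid 2911 c 509.8 -199.9 size 109.2 x 11.2 ang 96.17 pca 96.00 p3/97 [ 501.6 -250.5] [ 518.5 -148.6] z 0.0808 mean [ 510.  -197.6]
near 3143 c 460.0 -204.8 size 109.7 x 11.6 ang 96.17 pca 96.09 p3/97 [ 452.3 -255.3] [ 469.2 -153.2] z 0.0807 mean [ 460.9 -202.1]
lips 3436 c 559.7 -196.6 size 132.4 x 27.4 ang 96.18 pca 96.50 p3/97 [ 542.3 -259.6] [ 576.1 -134.4] z 0.0408 mean [ 559.3 -194.5]
0.16 [292.9 304.8 306.7]
0.19 [293.9 307.9 310. ]
0.22 [294.3 310.7 312.6]
scene module 124 c 559.5 -194.9 size 111.7 x 10.4 ang 96.07 pca 95.68 p3/97 [ 550.4 -244.3] [ 566.4 -140.3] z 0.0829 mean [ 557.7 -187. ]
scene mid 128 c 510.3 -197.6 size 111.5 x 11.4 ang 96.46 pca 95.55 p3/97 [ 501.1 -248.8] [ 517.6 -144.5] z 0.0825 mean [ 508.3 -190.3]
```

```bash
python3 -c "
from bench import robot
print(robot.sign_off())"
```

```text
the job is handed in; nothing more can be done
None
```

Job handed in at about 25 s: the clamp was locked past centre with the fingers off it for about 3 s and swung back open (handle about 0.1 rad by camera), and the module stands fully home in the rack's free slot, at the same height as its sisters and within about 1 mm of the slot centre; the hand-in returned no verdict.

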